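# Run the seam probe along the drive case joint

### The job

Take the spring-tipped probe (the one with the plain upright handle) out of its stand and, holding it upright, press its tip lightly onto the long joint in the top of the large grey drive case, near the end with the round button. Run the tip slowly along the joint, about 3 cm a second, to the other end, keeping it on the joint and away from the rest of the case. Then lift it off and put the probe back upright in its own stand, guard resting on the stand's top.

Things in the scene. Friction and masses are not known exactly. Their poses are not given: they have to be found in the camera images.
- probe: Loose probe, 80 g, upright in its stand. Plain round grey handle, 20 mm across, from z = 5 to 80; black round guard, 36 mm across, 5 thick, under it; below, a steel shaft 10 mm across, 40 long, then a white spring tip 8 mm across ending in a ball. Origin: centre of the guard's underside, z up the handle. The like stand nearby holds an unwanted T-handled tool.
- probe_tip (a point): The lowest point of the probe's ball tip, on its axis: 55 mm below the guard's underside when free. The tip yields up to 10 mm upwards into the shaft at 0.25 N per mm and springs back.
- stand: The probe's stand, fixed to the desk: black block 64 x 64 mm, 70 mm high, with an upright round through hole 22 mm in diameter in its middle. Origin: centre of its underside; z up. The probe's shaft hangs in the hole and the guard rests on the top, at z = 70 mm.
- case: Large flat grey drive case, fixed, 140 (x) by 190 (y) by 45 mm high. Origin: centre of its underside, z up. The flat top (z = 45) is split by one straight dark joint, a gap 4 mm wide along y at x = -20 mm, y = -95 to 95. The narrow strip beside it has a round button, 18 mm across, at x = -47, y = -75: start at that (-y) end, finish at the +y end. The small drive is not wanted.
There are look-alikes about, which are no part of the job. Leave any orange or purple look-alike of the case alone.

How it is judged:
By the outcome, as a careful person would: the job done as asked, in the order asked, and still so for the second after the job is handed in, with the robot touching nothing.
It also fails if it takes over 64 s, if anything falls off the work surface, if the arm or the gripper's body presses on something with over 40 N, if the wrist force passes 120 N, or if a joint passes its speed limit or range.

### The arm

A 6-joint arm with a two-finger parallel gripper is mounted at the origin on the work surface. World frame = base frame: x ahead of the robot, y to its left, z up, the work surface at z = 0. Lengths are in m, angles in rad, forces in N, time in s.
With the tool pointing down it reaches from about 0.4 to 0.925 m from the base axis. Payload 12.5 kg.
Tool frame: the origin (TCP) lies between the finger pads; the fingertips stand 14 mm ahead of it and the grasp point (between the pads) lies 5 mm behind it; z points along the fingers, y is the line along which they close (so a half turn about z gives the same grasp; the last joint's range is limited). The gripper opens to 95 mm and grips with 3 to 60 N. Pads are 20 mm wide; open, the fingers measure 119 mm over their backs; the gripper's body (75 mm by 180 mm) begins 59 mm behind the grasp point.
Start: joints at [-1.273, 0.491, 1.559, -0, 1.092, -0.106], TCP at [0.246, -0.575, 0.229] pointing down, gripper open.
Joint ranges: [-3.1, 3.1], [-0.84, 2.19], [0.05, 2.79], [-1.13, 4.28], [0.06, 2.93], [-2.69, 2.69]. Speed limits (rad/s): [2.22, 2.22, 2.79, 3.14, 3.14, 3.14].

### API

Orientations are given as a rotation vector (axis times angle).
In Python, from bench import r, eyes, close_job gives the robot as it stands.
- The arm moves only by the tool step_arm, never from a script. Its argument "plan" is a list of rows, each a list of 3 entries, a list of its own where there are three numbers: the shift along the tool's x, y, z in m, then the turn, a rotation vector about the tool's x, y, z in rad, then the finger opening in m, from 0 to 0.0951. A call has 1 to 8 rows; each row is the pose to reach, as a shift and turn from the pose commanded when the call began, along the tool's axes at that moment; what a row does not reach only later rows make up. A row lasts 1/8 s, in which the tool goes at most 62.5 mm and 10.7 degrees, less where a joint would pass 70% of its speed; a pose out of reach is approached as far as the arm can. A call with a gripper value outside its range is refused whole. The fingers move at their own pace and stop on an object; "force" is the grip in N (left out, the last holds). Time passes only in rows, so rows that repeat a pose let the fingers close. It gives the time, the measured TCP pose, the force, the opening and the grip force at its end, in the units of the state.
- r.get_state(): the state, without advancing time (a new reading comes with each control period).
- eyes.capture(name): name is "side" or "top" or "wrist"; returns a dict with "img" (420x560x3 uint8, blue, green, red), "fx", "fy", "cx", "cy" (pixels), "R" (3x3) and "t" (3): a world point X has camera coordinates R X + t. Camera axes: x right, y down, z forward; pixel columns grow to the right and rows downward; lengths in m; the calibration is good to about 2 mm. A picture is of the moment at which its call begins. There is no depth.
- close_job(): hands the job in; it is judged then, once.
The state is a dict: "clock": time; "q": joint angles; "joint_velocities": joint speeds; "effort": joint torques, N m; "ee_pos": TCP position; "tcp_rot": TCP orientation; "contact_force": force on the tool from outside, world axes, zero at the start; "moment": the same for the moment, N m; "width": finger opening in m; "finger_force": force on a finger pad.
Only numpy, scipy, OpenCV 4.12 (cv2) and the standard library are available. Lean on these libraries where they do the work, as an engineer would, in place of code of your own. Each camera call takes 0.05 s, during which the arm holds its last target. There are 200 camera calls.

## Working session

There is one attempt and no reset: what is moved stays moved. The work goes in short steps, Python scripts to look and compute and a tool call to move; the robot and the scene stay as the last step left them, time stands still between calls to the robot, and variables do not carry over. Pictures are saved under pics/ and viewed, at most 10 in all, crops included, and the job is handed in when it is done.

Besides the shell and the picture viewer there is one more tool, called after "Emit:" as name([rows], argument=value, ...), one row to a line, values as JSON. step_arm: Moves the arm, as the interface text tells. Its arguments: {"type":"object","properties":{"plan":{"type":"array"},"force":{"type":"number"}},"required":["plan"]}

```bash
ls; mkdir -p pics; python3 - <<'E'
from bench import r, eyes
import cv2,pickle
s=r.get_state();print({k:s[k] for k in('clock','ee_pos','tcp_rot','width','contact_force')})
d={n:eyes.capture(n) for n in('top','side')}
pickle.dump(d,open('c0.pkl','wb'))
for n in d:
  cv2.imwrite(f'pics/{n}0.png',d[n]['img']);print(n,d[n]['fx'],d[n]['cx'],d[n]['cy'],d[n]['R'],d[n]['t'])
E
```

```text
pics
{'clock': 0.0, 'ee_pos': array([ 0.24552411, -0.57448625,  0.22804178]), 'tcp_rot': array([-3.07664734e+00, -6.29718759e-01,  1.65323798e-04]), 'width': 0.09520675721366353, 'contact_force': array([-0.39389214,  0.40747028,  0.84275022])}
top 522.8811171572112 277.92441884165027 207.33819159828863 [[ 0.00242324 -0.99998434 -0.00504434]
 [-0.9979402  -0.00209486 -0.06411684]
 [ 0.06410527  0.00518932 -0.99792965]] [-0.05951756  0.43498948  1.03363335]
side 415.55186941726987 280.0294481963966 216.36069894192346 [[-0.98277892 -0.18413414  0.01549887]
 [-0.12307105  0.58968082 -0.79820426]
 [ 0.13783727 -0.78636578 -0.60218746]] [0.41677062 0.15198357 0.80492476]
```

View pics/top0.png

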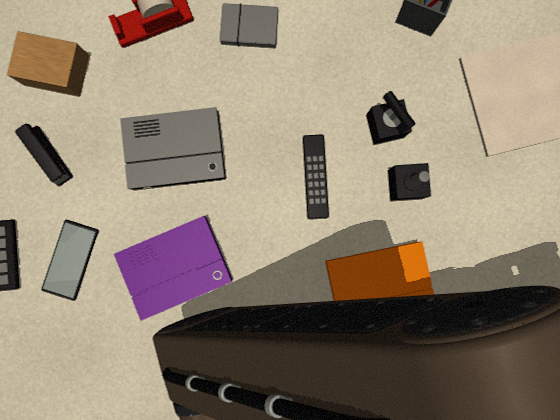

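View pics/side0.png

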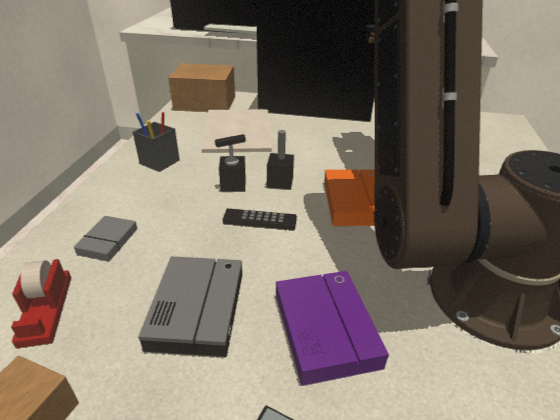

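Candidates: 
- **Probe:** plain handle in the stand at top (410,182), or the T-handled tool at (390,118). I choose (410,182).
- **Case:** large grey at (173,148) with its button at (212,167), small grey drive at (250,25), purple at (173,267) or orange at (380,270). I choose the large grey one.

Next I check both in one close crop and measure them.

```bash
cat > h.py <<'E'
import numpy as np,cv2
def ray(c,u,v,z):
    """world point at height z seen at pixel u,v"""
    d=c['R'].T@np.array([(u-c['cx'])/c['fx'],(v-c['cy'])/c['fy'],1]);o=-c['R'].T@c['t']
    return o+d*(z-o[2])/d[2]
def proj(c,X):
    p=c['R']@np.asarray(X,float)+c['t'];return np.array([c['fx']*p[0]/p[2]+c['cx'],c['fy']*p[1]/p[2]+c['cy']])
def tri(c1,p1,c2,p2):
    A=[];b=[]
    for c,p in((c1,p1),(c2,p2)):
        d=c['R'].T@np.array([(p[0]-c['cx'])/c['fx'],(p[1]-c['cy'])/c['fy'],1]);d/=np.linalg.norm(d)
        P=np.eye(3)-np.outer(d,d);A.append(P);b.append(P@(-c['R'].T@c['t']))
    return np.linalg.lstsq(np.vstack(A),np.hstack(b),rcond=None)[0]
E
python3 - <<'E'
import pickle,cv2,numpy as np
d=pickle.load(open('c0.pkl','rb'))
t=d['top']['img'];s=d['side']['img']
a=cv2.resize(t[100:196,115:235],None,fx=3.3,fy=3.3,interpolation=cv2.INTER_CUBIC)
b=cv2.resize(t[150:210,380:440],None,fx=5,fy=5,interpolation=cv2.INTER_CUBIC)
c=cv2.resize(s[120:200,205:305],(375,300),interpolation=cv2.INTER_CUBIC)
e=np.zeros((600,800,3),np.uint8);e[:a.shape[0],:a.shape[1]]=a;e[:300,400:700]=b;e[300:600,400:775]=c
cv2.imwrite('pics/crop.png',e)
E
```

```text
(no output)
```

View pics/crop.png

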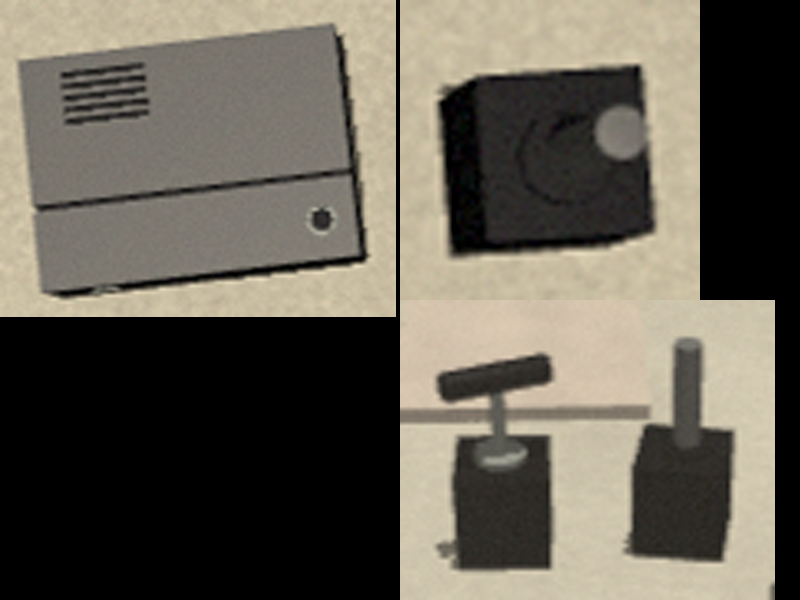

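The crop confirms it: the right-hand stand has the plain upright handle, with its top disc at about top px (424,176). The grey case has its joint from (127,163) to (221,152) and its button at (212,167).

```bash
cat > m.py <<'E'
from h import *
def poly(mask):
    cs,_=cv2.findContours(mask,cv2.RETR_EXTERNAL,cv2.CHAIN_APPROX_NONE);c=max(cs,key=cv2.contourArea)
    return c
def case(cam,x0,y0,x1,y1,lo,hi):
    g=cv2.GaussianBlur(cam['img'],(3,3),0).astype(int);sat=g.max(2)-g.min(2);v=g.mean(2)
    m=((v>lo)&(v<hi)&(sat<22)).astype(np.uint8)*255
    w=np.zeros_like(m);w[y0:y1,x0:x1]=m[y0:y1,x0:x1]
    w=cv2.morphologyEx(w,cv2.MORPH_CLOSE,np.ones((5,5)))
    return poly(w)
E
python3 - <<'E'
import pickle
from m import *
d=pickle.load(open('c0.pkl','rb'))
for n,b in(('top',(110,95,235,200)),('side',(135,245,255,365))):
    c=d[n];im=c['img']
    print(n,im[130,180],im[120,125],im[110,110]) if n=='top' else print(im[290,185],im[348,190],im[380,190])
    k=case(c,*b,70 if n=='top' else 50,150)
    W=np.array([ray(c,*p[0],.045)[:2] for p in k],np.float32)
    print(cv2.contourArea(k),cv2.minAreaRect(W))
# handle top disc
c=d['top'];im=c['img'][160:195,412:440];g=im.mean(2);sat=im.max(2).astype(int)-im.min(2)
m=((g>75)&(sat<18)).astype(np.uint8)
n,l,st,ce=cv2.connectedComponentsWithStats(m);i=1+st[1:,4].argmax();p=ce[i]+[412,160];print('disc',p,st[i],ray(c,*p,.15))
# stand top dark: whole dark blob
v=c['img'][150:215,380:445].mean(2);print((v[::4,::4]).astype(int))
P=ray(c,*p,.15);print('side proj handle top/bottom',proj(d['side'],P),proj(d['side'],[P[0],P[1],.075]))
s=d['side'];print(ray(s,281.5,132.5,.15))
E
```

```text
top [112 119 122] [106 112 120] [160 188 198]
7009.5 ((0.5481250882148743, 0.1469370573759079), (0.1450866162776947, 0.1944773644208908), 6.918063640594482)
[113 122 124] [37 41 42] [172 197 206]
8029.0 ((0.5446029901504517, 0.16522085666656494), (0.14714503288269043, 0.21818159520626068), 6.906762599945068)
disc [423.94565217 176.15217391] [ 7 11 11 11 92] [ 0.48148623 -0.31412944  0.15      ]
[[181 172 182 178 186 186 181 180 183 185 183 181 171 180 175 185 183]
 [182 189 179 182 181 181 183 179 183 180 183 179 180 189 188 183 183]
 [185 182 187 188 185 188 180 182 185 186 179 181 180 188 182 179 177]
 [178 177 190 179 176 184 180 185 185 187 182 182 179 187 178 189 178]
 [175 178 171 137  35  38  38  36  39  39  36  41  80 187 183 180 179]
 [181 189   0   5  41  43  47  39  40  41  32  46  52 186 181 187 184]
 [181 177  65   6  42  38  42  41   8  30 116 109 105 184 185 175 186]
 [185 184  97   6  38  41  26  42  34  37 122 119 107 184 178 190 182]
 [180 183 129   1  33  38  26  44  43  42  45  34  33 178 180 184 182]
 [179 176 139  10  33  44  37  42  40  41  40  42  38 185 184 182 180]
 [186 174 150  11  27  38  43  40  31  30  39  41  41 178 183 188 181]
 [186 186 197   4   7  48  43  47  43  36  37  40  38 183 185 180 184]
 [185 185 189   4   0  22  11   0   2   5  35 106 189 188 190 189 187]
 [189 184 188 188 187 182 181 183 183 195 183 181 181 187 183 182 187]
 [179 183 186 184 180 182 186 184 184 181 180 175 192 180 184 186 187]
 [181 189 185 185 177 177 180 179 184 185 187 180 183 182 180 183 181]
 [179 180 178 182 177 186 176 180 190 184 180 184 191 184 187 182 181]]
side proj handle top/bottom [281.54247265 130.56480471] [281.02867775 157.35704019]
[ 0.47962048 -0.30343418  0.15      ]
```

```bash
python3 - <<'E'
import pickle
from m import *
d=pickle.load(open('c0.pkl','rb'))
c=d['top'];v=cv2.GaussianBlur(c['img'],(3,3),0).astype(int).mean(2)
w=np.zeros(v.shape,np.uint8);w[150:215,380:445]=((v>22)&(v<130))[150:215,380:445]*255
w=cv2.morphologyEx(w,cv2.MORPH_CLOSE,np.ones((7,7)));w=cv2.morphologyEx(w,cv2.MORPH_OPEN,np.ones((7,7)))
k=poly(w);W=np.array([ray(c,*p[0],.07)[:2] for p in k],np.float32);print('stand top',cv2.minAreaRect(W))
# joint/button predicted from case rect; fit dark line
def joint(c,cols,f):
    P=[]
    for q in cols:
        P.append(f(q))
    return np.array(P)
g=c['img'].astype(float).mean(2)
P=[]
for u in range(132,218):
    v0=162.5-(u-127)*11/94; r0=int(v0)-4; col=110-g[r0:r0+9,u]; col=np.clip(col,0,None)
    P.append((u,(col*np.arange(r0,r0+9)).sum()/col.sum()))
W=np.array([ray(c,*p,.045)[:2] for p in P]);l=cv2.fitLine(W.astype(np.float32),cv2.DIST_HUBER,0,.001,.001).ravel();print('top joint dir,pt',l,np.degrees(np.arctan2(l[1],l[0])),'x at y=.05,.15,.23',[l[2]+(y-l[3])*l[0]/l[1] for y in(.05,.15,.23)])
s=d['side'];gs=s['img'].astype(float).mean(2);Q=[]
a=proj(s,[l[2]+(.06-l[3])*l[0]/l[1],.06,.045]);b=proj(s,[l[2]+(.22-l[3])*l[0]/l[1],.22,.045]);print(a,b)
for v in range(int(a[1])+2,int(b[1])-2):
    u0=a[0]+(v-a[1])*(b[0]-a[0])/(b[1]-a[1]);r0=int(round(u0))-6;col=np.clip(105-gs[v,r0:r0+13],0,None)
    if col.sum()>0:Q.append(((col*np.arange(r0,r0+13)).sum()/col.sum(),v))
W=np.array([ray(s,*p,.045)[:2] for p in Q]);m=cv2.fitLine(W.astype(np.float32),cv2.DIST_HUBER,0,.001,.001).ravel();print('side joint',m,[m[2]+(y-m[3])*m[0]/m[1] for y in(.05,.15,.23)])
print('button',ray(c,212.2,166.5,.045))
from bench import r
from scipy.spatial.transform import Rotation as R
s=r.get_state();T=R.from_rotvec(s['tcp_rot']);print(T.as_matrix())
E
```

```text
stand top ((0.48079290986061096, -0.3069537281990051), (0.06926129013299942, 0.07944212108850479), 3.939260244369507)
top joint dir,pt [ 0.12093406 -0.9926605   0.53150207  0.14399411] -83.053986 x at y=.05,.15,.23 [np.float32(0.5429532), np.float32(0.53077036), np.float32(0.5210241)]
[215.01944397 260.10468878] [196.34915701 327.81214289]
side joint [ 0.1208775  -0.99266744  0.5309967   0.14253944] [np.float32(0.54226524), np.float32(0.5300882), np.float32(0.5203466)]
button [0.51283175 0.06995683 0.045     ]
[[ 9.19564130e-01  3.92939827e-01 -3.22722555e-04]
 [ 3.92939950e-01 -9.19563625e-01  9.66582256e-04]
 [ 8.30447418e-05 -1.01564496e-03 -9.99999481e-01]]
```

Emit:
step_arm([
  [[0.05, -0.023, 0], [0, 0, 0.1], 0.06],
  [[0.1, -0.046, 0], [0, 0, 0.2], 0.06],
  [[0.15, -0.069, 0], [0, 0, 0.283], 0.06],
  [[0.2, -0.092, 0], [0, 0, 0.283], 0.06],
  [[0.25, -0.116, 0], [0, 0, 0.283], 0.06],
  [[0.3, -0.139, 0], [0, 0, 0.283], 0.06],
  [[0.32, -0.148, 0], [0, 0, 0.283], 0.06],
  [[0.32, -0.148, 0], [0, 0, 0.283], 0.06],
], force=20)

```text
clock: 1.1
ee_pos: [0.4824, -0.3117, 0.2284]
tcp_rot: [-3.135, -0.194, 0.001]
contact_force: [0.1, -0.4, 0.1]
width: 0.0604
finger_force: 0.0
```

```bash
python3 - <<'E'
from bench import r, eyes
import cv2,pickle
s=r.get_state();print({k:s[k] for k in('clock','ee_pos','tcp_rot','width','contact_force')})
d={n:eyes.capture(n) for n in('top','side','wrist')}
pickle.dump(d,open('c1.pkl','wb'))
cv2.imwrite('pics/w1.png',d['wrist']['img']);c=d['wrist'];print(c['fx'],-c['R'].T@c['t'],c['R'])
E
```

```text
{'clock': 1.1, 'ee_pos': array([ 0.48244563, -0.311714  ,  0.2283719 ]), 'tcp_rot': array([-3.13536519e+00, -1.93559102e-01,  5.27415540e-04]), 'width': 0.060429559687138014, 'contact_force': array([ 0.10450208, -0.37245072,  0.12545262])}
304.8703431888109 [ 0.56190358 -0.30446462  0.38463915] [[ 1.21926531e-01 -9.92538902e-01  6.69735330e-04]
 [-9.51418038e-01 -1.16682851e-01  2.84936537e-01]
 [-2.82732451e-01 -3.53785217e-02 -9.58546150e-01]]
```

View pics/w1.png

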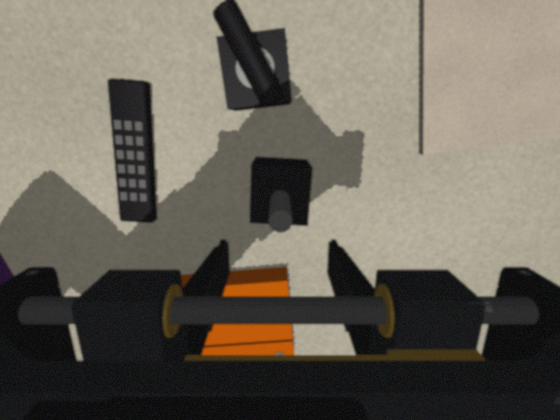

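The wrist view shows the probe handle at (280,218), centred between the fingers, in its stand with corners at about (253,158)–(309,224). The T-tool stand at (255,68) is well clear.

```bash
python3 - <<'E'
import pickle
from m import *
d=pickle.load(open('c1.pkl','rb'));c=d['wrist'];g=c['img'].mean(2)
print(g[150:236:4,244:320:4].astype(int))
E
```

```text
[[ 90  96  94  95  98  94  95  95  98  97  97  97  95  95  95  98  96  98
   95]
 [ 95  94  95  95  93  96  96  93  95  97  95  99  95  92  98  96  98 100
   99]
 [ 93  95  94  32  26  30  35  34  39  50  58  61  65  68  78  86  93  97
   96]
 [ 93  97  60  16  16  19  12  14  20  16  19  18  14  15  11  14  54  94
   94]
 [ 97  93  32  16  21  19  21  23  14  19  23  19  25  15  10  23  20  77
   96]
 [ 94  96  32  15  20  18  20  18  26  20  25  16  21  13  21  19  25  66
   96]
 [ 94  96  29  23  15  18  20  21  20  21  16  18  18  23  23  22  26  71
   99]
 [ 94  93  28  19  15  20  19  15  22  15  16  21  23  16  21  25  11  76
   95]
 [ 94  91  23  20  18  26  15  20  20  16  15  12  18  19  15  17  21  84
   96]
 [ 95  91  20  23  20  18  10  25  17  24  22  23  22  21  25  21  20  91
   96]
 [ 93  90  17  20  15  18  15  23  32  33  27  17  17  22  22  15  23  92
   96]
 [ 95  96  26  19  20  24  21  35  46  49  45  26  23  20  21  25  22  98
   94]
 [ 96  93  20  17  23  17  15  43  43  48  46  40  18  18  16  20  26  93
  146]
 [ 96  93  24  15  17  17  22  44  47  48  47  47  18  23  17  19  43 154
  170]
 [ 96  91  24  16  17  15  25  46  45  48  42  46  25  14  15  18  72 167
  169]
 [ 97  90  23  18  13  14  28  45  53  55  50  43  25  22  18  16  79 161
  166]
 [ 96  89  20  16  15  20  29  56  61  61  62  54  29  20  23  19 101 167
  171]
 [ 96  92  24  24  18  16  36  59  59  60  59  61  37  15  17  20 118 170
  167]
 [ 96  93  48  43  37  28  42  60  59  61  60  61  43  26  23  21 124 166
  165]
 [ 97  97  97  94  93  93  92  61  59  61  59  61 151 145 143 143 152 164
  163]
 [ 95  98  93  97  97  94  94  96  83  61  75 145 162 163 166 167 166 167
  167]
 [ 95  91  92  98  95  95 118 162 162 160 164 159 162 165 165 162 162 164
  167]]
```

```bash
python3 - <<'E'
import pickle
from m import *
d=pickle.load(open('c1.pkl','rb'));c=d['wrist'];g=cv2.GaussianBlur(c['img'],(3,3),0).mean(2)
m=np.zeros(g.shape,np.uint8);m[205:235,266:294]=((g>51.5)&(g<68))[205:235,266:294]
k=poly(m);(e,ax,_)=cv2.fitEllipse(k);print('disc',e,ax,ray(c,*e,.15))
m=np.zeros(g.shape,np.uint8);m[184:208,262:298]=(g>33)[184:208,262:298]
ys,xs=np.nonzero(m);print('handle base',ys.min(),xs[ys>195].mean(),ray(c,xs[ys>195].mean(),ys.min()+7.5,.075))
m=np.zeros(g.shape,np.uint8);m[150:236,244:320]=(g<70)[150:236,244:320];k=poly(m)
W=np.array([ray(c,*p[0],.07)[:2] for p in k],np.float32)
print('xext/yext at z.07',np.percentile(W,[1,99],axis=0))
# stand corners from original top: left edge of top face etc.
c=pickle.load(open('c0.pkl','rb'))['top'];v=cv2.GaussianBlur(c['img'],(3,3),0).mean(2)
for rw in (172,180,188): print(rw,v[rw,385:436].astype(int))
for cl in (402,408,414): print(cl,v[160:205,cl].astype(int))
E
```

```text
disc (279.5889892578125, 219.8400115966797) (19.31918716430664, 22.77984046936035) [ 0.48424775 -0.31542407  0.15      ]
handle base 190 279.71308016877634 [ 0.48390606 -0.316015    0.075     ]
xext/yext at z.07 [[ 0.44647015 -0.34816846]
 [ 0.52610824 -0.28256528]]
172 [185 173 119  44   8   5   5   6   7  11  25  37  41  41  40  41  41  41
  40  40  41  40  38  38  39  37  34  30  28  28  30  32  33  36  47  68
  89 102 107 108 106 100  84  91 140 181 185 181 181 183 184]
180 [187 183 159  96  28   6   9   6   3   6  16  32  41  41  40  41  42  39
  32  32  38  40  39  40  41  41  40  40  40  40  41  42  41  42  50  70
  93 108 115 117 115 105  84  70  97 150 181 183 179 178 180]
188 [183 185 178 137  68  17   3   4   4   5  10  22  34  40  41  42  41  41
  43  42  38  33  34  37  40  43  43  41  40  42  41  40  39  38  38  38
  40  40  39  37  37  38  38  35  54 110 164 184 184 180 179]
402 [185 185 184 174 126  60  36  39  40  40  40  41  41  40  40  40  40  40
  40  40  39  38  39  40  41  40  41  41  41  42  43  42  42  42  42  43
  43  36  23  34  93 158 179 178 178]
408 [186 185 183 160 102  49  36  38  39  40  40  39  38  38  39  40  39  38
  39  40  40  41  42  42  42  42  43  42  37  34  39  43  43  43  43  41
  40  29  21  57 128 176 186 184 183]
414 [186 185 185 144  68  34  38  39  38  38  37  35  28  20  22  32  37  37
  37  39  40  42  43  43  42  42  41  41  42  40  37  38  40  41  40  40
  35  20  26  89 165 187 182 180 179]
```

Emit:
step_arm([
  [[0, 0.003, 0.03], [0, 0, 0], 0.06],
  [[0, 0.003, 0.07], [0, 0, 0], 0.06],
  [[0, 0.003, 0.1], [0, 0, 0], 0.06],
  [[0, 0.003, 0.108], [0, 0, 0], 0.06],
  [[0, 0.003, 0.108], [0, 0, 0], 0.06],
  [[0, 0.003, 0.108], [0, 0, 0], 0.015],
  [[0, 0.003, 0.108], [0, 0, 0], 0.015],
  [[0, 0.003, 0.108], [0, 0, 0], 0.015],
], force=25)

```text
clock: 2.25
ee_pos: [0.4823, -0.316, 0.1212]
tcp_rot: [3.135, 0.19, 0.001]
contact_force: [0.2, -1.4, -0.2]
width: 0.0352
finger_force: 0.0
```

Emit:
step_arm([
  [[0, 0, 0], [0, 0, 0], 0.015],
  [[0, 0, 0], [0, 0, 0], 0.015],
  [[0, 0, 0], [0, 0, 0], 0.015],
  [[0, 0, 0], [0, 0, 0], 0.015],
])

```text
clock: 2.75
ee_pos: [0.4821, -0.3159, 0.1206]
tcp_rot: [-3.136, -0.19, 0.0]
contact_force: [0.2, 0.1, 0.4]
width: 0.0194
finger_force: 25.0
```

```bash
python3 - <<'E'
import pickle
from m import *
from bench import r,eyes
s=r.get_state();print({k:s[k] for k in('clock','ee_pos','tcp_rot','width','contact_force','finger_force')})
c=pickle.load(open('c0.pkl','rb'))['top'];print('stand c',ray(c,412.4,180.2,.07))
E
```

```text
{'clock': 2.75, 'ee_pos': array([ 0.48205373, -0.31587079,  0.12061122]), 'tcp_rot': array([-3.13584152e+00, -1.89617975e-01,  9.14388272e-05]), 'width': 0.019440539014503693, 'contact_force': array([0.15088233, 0.05658497, 0.41436728]), 'finger_force': 25.00005930662155}
stand c [ 0.48370173 -0.31412525  0.07      ]
```

Emit:
step_arm([
  [[0, 0, -0.01], [0, 0, 0], 0.015],
  [[0, 0, -0.03], [0, 0, 0], 0.015],
  [[0, 0, -0.055], [0, 0, 0], 0.015],
  [[0, 0, -0.08], [0, 0, 0], 0.015],
  [[0, 0, -0.1], [0, 0, 0], 0.015],
  [[0.007, -0.025, -0.1], [0, 0, 0], 0.015],
  [[0.018, -0.065, -0.1], [0, 0, 0], 0.015],
  [[0.03, -0.106, -0.1], [0, 0, 0], 0.015],
])

```text
clock: 3.75
ee_pos: [0.4991, -0.2061, 0.2213]
tcp_rot: [3.135, 0.188, 0.001]
contact_force: [-0.2, -0.2, -0.6]
width: 0.0196
finger_force: 25.0
```

Emit:
step_arm([
  [[0.012, -0.042, 0], [0, 0, 0], 0.015],
  [[0.024, -0.084, 0], [0, 0, 0], 0.015],
  [[0.036, -0.126, 0], [0, 0, 0], 0.015],
  [[0.048, -0.168, 0], [0, 0, 0], 0.015],
  [[0.06, -0.21, 0], [0, 0, 0], 0.015],
  [[0.069, -0.245, 0.02], [0, 0, 0], 0.015],
  [[0.074, -0.26, 0.04], [0, 0, 0], 0.015],
  [[0.074, -0.26, 0.05], [0, 0, 0], 0.015],
])

```text
clock: 4.75
ee_pos: [0.5411, 0.0608, 0.1702]
tcp_rot: [3.136, 0.192, -0.001]
contact_force: [0.4, -0.9, -0.9]
width: 0.0194
finger_force: 25.0
```

Emit:
step_arm([
  [[0, 0, 0], [0, 0, 0], 0.015],
  [[0, 0, 0], [0, 0, 0], 0.015],
  [[0, 0, 0], [0, 0, 0], 0.015],
])

```text
clock: 5.12
ee_pos: [0.5414, 0.0594, 0.1713]
tcp_rot: [3.136, 0.188, 0.002]
contact_force: [0.2, 0.7, -1.4]
width: 0.0195
finger_force: 25.0
```

```bash
python3 - <<'E'
from m import *
from bench import r, eyes
import pickle
s=r.get_state();print({k:s[k] for k in('clock','ee_pos','tcp_rot','width','contact_force')})
d={n:eyes.capture(n) for n in('top','side','wrist')}
pickle.dump(d,open('c2.pkl','wb'))
e=s['ee_pos'];tip=e-[0,0,.1056]
for n in d: print(n,proj(d[n],tip),proj(d[n],tip+[0,0,.055]))
u,v=proj(d['side'],tip).astype(int)
a=cv2.resize(d['side']['img'][v-60:v+40,u-50:u+50],(400,400),interpolation=cv2.INTER_CUBIC)
w=d['wrist']['img'][:300,150:450];w=cv2.resize(w,(400,400))
cv2.imwrite('pics/c2.png',np.hstack([a,w]));print(u-50,v-60)
E
```

```text
{'clock': 5.125, 'ee_pos': array([0.54143045, 0.05937137, 0.17130818]), 'tcp_rot': array([3.13575277e+00, 1.88266165e-01, 1.69836749e-03]), 'width': 0.019530174705934693, 'contact_force': array([ 0.16183687,  0.73214343, -1.36123783])}
top [216.46201534 150.17336984] [212.75126695 144.91973027]
side [214.42010411 251.93428111] [212.02754469 229.48553416]
wrist [276.7413752  213.11600549] [276.50509148 235.47648448]
164 191
```

View pics/c2.png

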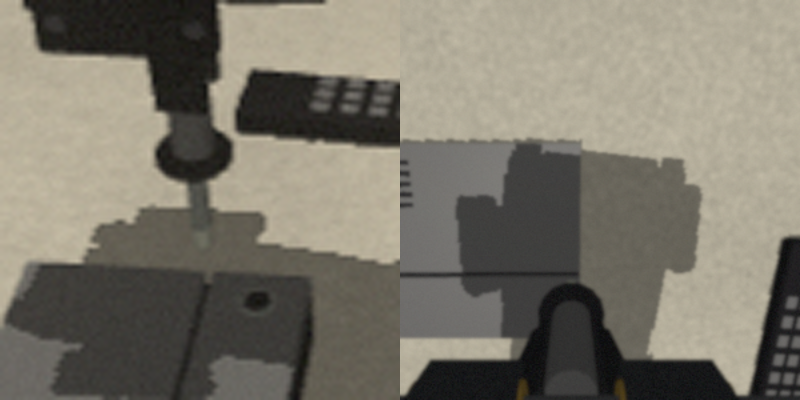

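The side crop shows the probe upright with its tip at px (214.8,252.3), within 0.4 px of the prediction. The joint's end is at (216,261). The wrist crop shows the joint at row 205, ending at column 283.

```bash
python3 - <<'E'
from m import *
import pickle
d=pickle.load(open('c2.pkl','rb'));c=d['wrist'];g=c['img'].mean(2)
P=[]
for u in range(155,262):
    v0=206 ; col=g[198:213,u]; base=np.median(col); k=np.clip(base-8-col,0,None)
    if k.sum()>10:P.append((u,198+(k*np.arange(15)).sum()/k.sum()))
W=np.array([ray(c,*p,.045)[:2] for p in P]);l=cv2.fitLine(W.astype(np.float32),cv2.DIST_HUBER,0,.001,.001).ravel()
print('wrist joint',[l[2]+(y-l[3])*l[0]/l[1] for y in(.06,.15,.23)],l)
print(g[195:202:3,262:296].astype(int)); print('end',ray(c,283.5,205,.045))
s=d['side'];print('side end',ray(s,216.25,261.25,.045),'tip xy side',ray(s,214.75,252.25,.0657))
t=pickle.load(open('c0.pkl','rb'))['top'];gt=t['img'].mean(2);print('top ends',[ray(t,*p,.045)[:2] for p in((126.8,162.6),(221.3,152))])
print(gt[160:166,120:132].astype(int));print(gt[150:155,214:228].astype(int))
E
```

```text
wrist joint [np.float32(0.54349864), np.float32(0.53156155), np.float32(0.52095085)] [ 0.13148245 -0.9913185   0.5328456   0.14031892]
[[ 64  61  62  64  64  63  63  61  62  63  62  61  64  62  61  64  62  63
   62  63  63  65  75  92  99 102 100  96  97  96  96 100 101 102]
 [ 61  65  60  64  59  63  62  65  59  64  63  61  65  60  64  62  62  60
   62  63  63  66  76  87  97  98  99 101  99  99  99 100 101 105]
 [ 62  60  63  61  60  62  61  62  62  62  60  66  62  63  63  62  60  62
   61  61  62  70  76  86  96  99  99  99  99  97  98  97  96  98]]
end [0.54397349 0.05319633 0.045     ]
side end [0.53842657 0.06261348 0.045     ] tip xy side [0.54054371 0.06009662 0.0657    ]
top ends [array([0.52023387, 0.23727874]), array([0.54145204, 0.05242891])]
[[183 183 185 191 150 114 116 117 118 115 114 115]
 [185 187 186 183 152 112 109 115 114 114 103  93]
 [191 188 189 188 168 108  59  46  32  22  23  27]
 [189 188 188 189 197 161  84  48  49  62  67  72]
 [184 183 185 190 182 164 123 100 114 122 117 120]
 [174 183 185 192 170 129 114 116 116 117 118 115]]
[[122 120 120 120 118 120  98  46  36  83 158 183 175 175]
 [108  93  85  76  75  65  46  12  38  82 160 191 185 182]
 [ 20  32  44  48  46  52  50  31  27  82 159 189 184 183]
 [ 63  70  86  91  91 101 107  74   8  81 158 186 186 188]
 [126 127 129 126 126 126 129  89   9  77 152 179 184 179]]
```

Emit:
step_arm([
  [[0.0008, 0, 0.005], [0, 0, 0], 0.015],
  [[0.0008, 0, 0.01], [0, 0, 0], 0.015],
  [[0.0008, 0, 0.014], [0, 0, 0], 0.015],
  [[0.0008, 0, 0.017], [0, 0, 0], 0.015],
  [[0.0008, 0, 0.019], [0, 0, 0], 0.015],
  [[0.0008, 0, 0.021], [0, 0, 0], 0.015],
  [[0.0008, 0, 0.023], [0, 0, 0], 0.015],
  [[0.0008, 0, 0.023], [0, 0, 0], 0.015],
])

```text
clock: 6.28
ee_pos: [0.542, 0.0601, 0.1476]
tcp_rot: [3.136, 0.19, 0.0]
contact_force: [0.6, -0.3, 0.5]
width: 0.0195
finger_force: 25.0
```

```bash
python3 - <<'E'
from m import *
from bench import r, eyes
import pickle
F=[];E=[]
for i in range(3):
    c=eyes.capture('side');s=r.get_state();F.append(s['contact_force']);E.append(s['ee_pos'])
print(np.mean(F,0),np.mean(E,0),np.std(E,0),s['tcp_rot'])
pickle.dump(c,open('c3.pkl','wb'));e=np.mean(E,0);tip=e-[0,0,.106]
print(proj(c,tip),proj(c,tip+[0,0,.055]))
a=cv2.resize(c['img'][215:275,180:255],(750,600),interpolation=cv2.INTER_CUBIC);cv2.imwrite('pics/c3.png',a)
E
```

```text
[-0.17198301 -0.05509559 -0.27946609] [0.5420303  0.06006669 0.14768007] [8.01104152e-06 6.40757015e-06 2.58261789e-05] [3.13579153e+00 1.89558920e-01 1.52022896e-04]
[214.99726516 261.36258321] [212.67267981 239.72329707]
```

View pics/c3.png

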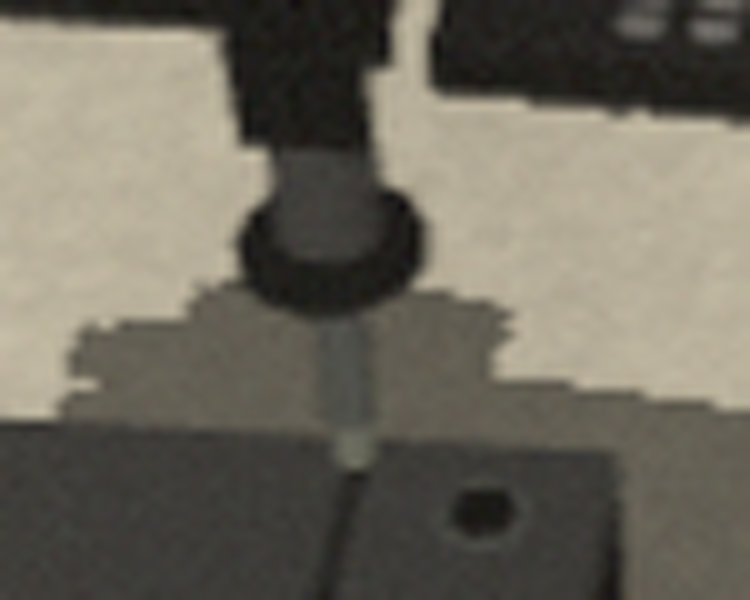

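The side crop shows the tip at crop (355,465), i.e. px (215.5,261.5), on the joint's start. I now measure its lateral offset.

```bash
python3 - <<'E'
from m import *
import pickle
c=pickle.load(open('c3.pkl','rb'));g=c['img'].mean(2)
print(g[254:272,206:226].astype(int))
Q=[]
for v in range(264,318):
    u0=215.3-(v-263)*.283;r0=int(round(u0))-5;col=g[v,r0:r0+11];k=np.clip(np.median(col)-10-col,0,None)
    if k.sum()>0:Q.append(((k*np.arange(r0,r0+11)).sum()/k.sum(),v))
W=np.array([ray(c,*p,.045)[:2] for p in Q]);m=cv2.fitLine(W.astype(np.float32),cv2.DIST_HUBER,0,.001,.001).ravel()
print([m[2]+(y-m[3])*m[0]/m[1] for y in(.06,.15,.235)],m)
for u in (214.8,215.2,215.6):print(ray(c,u,261.3,.045))
E
```

```text
[[ 90  89  89  92  93  84  77  79  78  81  72  80  92  95  92  93  89  92
   93  93]
 [ 89  89  90  94  89  86  79  76  75  79  72  80  94  93  91  91  94  93
   89  90]
 [ 91  90  94  94  94  84  76  77  79  78  71  77  91  90  90  89  89  91
   91  90]
 [ 90  91  89  91  89  94  85  81  81  82  81  86  93  89  87  88  91  92
   89  90]
 [ 68  71  69  74  72  75  79  85  97  98  95  87  83  84  83  90  88  87
   86  87]
 [ 60  60  60  61  54  60  61  81 101 102  94  75  58  58  62  68  65  64
   64  65]
 [ 59  58  59  58  56  58  60  80  99 100  94  76  57  56  60  57  57  58
   62  58]
 [ 60  58  58  60  59  60  58  69  84 100  83  62  60  61  58  61  57  58
   56  61]
 [ 63  62  58  59  59  60  61  58  51  37  43  58  60  57  57  56  61  60
   59  61]
 [ 57  59  58  59  58  62  57  56  43  42  48  60  60  58  58  59  58  60
   59  61]
 [ 60  60  57  57  58  58  57  52  42  43  54  60  63  61  59  60  60  62
   62  55]
 [ 60  61  58  62  59  59  58  48  39  41  61  61  59  62  60  59  59  61
   60  45]
 [ 61  58  54  59  56  56  57  49  40  50  57  57  58  59  58  59  60  65
   63  37]
 [ 58  60  61  54  61  57  55  42  38  53  59  58  59  58  59  56  58  66
   59  46]
 [ 58  57  58  55  58  59  52  39  42  52  61  56  57  59  62  59  58  60
   69  68]
 [ 60  59  57  57  56  60  48  38  47  59  59  55  56  56  56  60  59  57
   62  65]
 [ 60  57  58  56  58  57  47  38  50  56  58  57  57  59  57  58  56  57
   62  57]
 [ 58  57  59  53  56  57  44  41  53  60  57  60  57  61  57  58  60  57
   57  59]]
[np.float32(0.54035825), np.float32(0.52991223), np.float32(0.5200466)] [ 0.11529268 -0.99333155  0.53165823  0.13495715]
[0.54111906 0.06330724 0.045     ]
[0.54036459 0.06315296 0.045     ]
[0.53961009 0.06299867 0.045     ]
```

Emit:
step_arm([
  [[-0.0004, -0.002, 0], [0, 0, 0], 0.015],
  [[-0.0008, -0.0055, 0], [0, 0, 0], 0.015],
  [[-0.0008, -0.00925, 0], [0, 0, 0], 0.015],
  [[-0.0008, -0.013, 0], [0, 0, 0], 0.015],
  [[-0.0008, -0.01675, 0], [0, 0, 0], 0.015],
  [[-0.0008, -0.0205, 0], [0, 0, 0], 0.015],
  [[-0.0008, -0.02425, 0], [0, 0, 0], 0.015],
  [[-0.0008, -0.028, 0], [0, 0, 0], 0.015],
])

```text
clock: 7.42
ee_pos: [0.5378, 0.088, 0.1476]
tcp_rot: [3.136, 0.19, -0.0]
contact_force: [0.2, -0.1, 0.3]
width: 0.0198
finger_force: 25.0
```

```bash
cat > chk.py <<'E'
from m import *
from bench import r, eyes
c=eyes.capture('side');s=r.get_state();e=s['ee_pos'];print(s['clock'],e,s['tcp_rot'],s['contact_force'])
u,v=proj(c,e-[0,0,.104]);print('pred',u,v);u,v=int(round(u)),int(round(v))
print(u-9,v-7);print(c['img'].mean(2)[v-7:v+9,u-9:u+10].astype(int))
E
python3 chk.py
```

```text
7.475 [0.53775346 0.08835956 0.14761302] [-3.13577971e+00 -1.89773986e-01 -1.98386943e-05] [ 0.56204537  0.33175473 -0.25000447]
pred 212.4864747383197 271.0532129935777
203 264
[[ 59  59  61  59  58  56  69  76  80  82  78  60  47  55  59  58  57  63
   60]
 [ 57  59  60  60  63  60  64  72  78  78  79  65  56  59  62  62  61  58
   61]
 [ 61  58  59  60  60  58  63  70  78  80  78  70  61  56  61  60  60  62
   59]
 [ 57  61  58  59  58  59  61  73  80  83  78  73  61  62  56  60  61  60
   59]
 [ 61  61  55  57  60  61  63  78  92  89  87  79  65  58  59  59  60  61
   59]
 [ 62  58  62  59  60  62  62  76  94 102 102  88  66  58  62  59  63  55
   61]
 [ 63  60  57  62  59  60  60  69  89 104 100  83  65  61  58  57  58  60
   58]
 [ 60  62  59  57  62  59  58  59  84 100  97  78  58  58  61  56  59  55
   62]
 [ 59  60  60  58  57  60  62  57  53  45  46  54  63  59  55  56  57  62
   55]
 [ 61  60  55  60  61  60  61  59  50  35  48  60  61  58  59  57  59  58
   57]
 [ 60  58  60  61  59  56  57  54  46  33  50  56  58  59  58  59  60  56
   59]
 [ 59  55  61  60  61  61  58  55  46  40  55  62  60  57  61  58  59  61
   58]
 [ 61  61  61  58  59  56  57  49  42  45  61  60  61  58  55  58  56  57
   59]
 [ 59  57  61  57  59  58  56  51  41  49  53  59  59  59  59  61  60  60
   61]
 [ 59  59  61  58  62  57  56  43  41  53  55  56  57  57  58  57  56  62
   61]
 [ 60  63  58  59  57  58  54  37  41  55  56  57  59  57  59  60  59  60
   57]]
```

The tip is within about 0.2 px (0.3 mm) of the joint, so I continue the run.

Emit:
step_arm([
  [[0, -0.00375, 0], [0, 0, 0], 0.015],
  [[0, -0.0075, 0], [0, 0, 0], 0.015],
  [[0, -0.01125, 0], [0, 0, 0], 0.015],
  [[0, -0.015, 0], [0, 0, 0], 0.015],
  [[0, -0.01875, 0], [0, 0, 0], 0.015],
  [[0, -0.0225, 0], [0, 0, 0], 0.015],
  [[0, -0.02625, 0], [0, 0, 0], 0.015],
  [[0, -0.03, 0], [0, 0, 0], 0.015],
])

```text
clock: 8.48
ee_pos: [0.5342, 0.1178, 0.1476]
tcp_rot: [3.136, 0.19, 0.0]
contact_force: [-0.3, -0.4, -0.2]
width: 0.0196
finger_force: 25.0
```

Emit:
step_arm([
  [[0, -0.00375, 0], [0, 0, 0], 0.015],
  [[0, -0.0075, 0], [0, 0, 0], 0.015],
  [[0, -0.01125, 0], [0, 0, 0], 0.015],
  [[0, -0.015, 0], [0, 0, 0], 0.015],
  [[0, -0.01875, 0], [0, 0, 0], 0.015],
  [[0, -0.0225, 0], [0, 0, 0], 0.015],
  [[0, -0.02625, 0], [0, 0, 0], 0.015],
  [[0, -0.03, 0], [0, 0, 0], 0.015],
])

```text
clock: 9.48
ee_pos: [0.5306, 0.1476, 0.1476]
tcp_rot: [3.136, 0.19, 0.0]
contact_force: [1.1, 0.1, 0.1]
width: 0.0194
finger_force: 25.0
```

```bash
python3 chk.py
```

```text
9.525 [0.53051296 0.14791001 0.14759836] [-3.13578029e+00 -1.89776106e-01 -1.86527174e-05] [0.69689049 0.40908026 0.39615573]
pred 205.92005995573624 294.95972597433973
197 288
[[ 61  59  59  59  61  65  75  80  77  78  71  58  48  63  62  60  63  61
   60]
 [ 60  61  60  61  59  66  75  81  79  77  73  61  56  60  61  59  57  61
   60]
 [ 60  57  62  60  60  60  71  77  83  83  76  67  59  60  60  59  63  59
   59]
 [ 60  59  61  60  58  63  72  77  83  83  79  68  61  59  61  57  62  58
   63]
 [ 60  63  55  61  59  61  68  83  91  93  93  79  58  59  58  59  60  58
   58]
 [ 62  60  60  60  60  59  69  89 107 109  99  80  62  59  57  59  60  62
   60]
 [ 61  61  58  61  60  62  69  88 110 106  97  78  61  60  60  59  61  62
   56]
 [ 59  59  62  61  58  58  59  84 101 105  89  71  60  59  63  63  65  60
   59]
 [ 62  62  61  61  60  59  61  55  52  47  55  61  58  58  60  60  64  60
   56]
 [ 60  59  59  58  59  58  57  60  36  39  54  59  61  62  62  62  60  57
   59]
 [ 57  58  61  64  63  57  55  50  36  43  58  62  61  57  58  60  62  61
   60]
 [ 60  59  61  59  61  64  58  47  37  49  58  61  65  63  60  61  60  58
   55]
 [ 59  61  59  60  59  63  57  42  34  47  55  60  60  57  57  57  61  61
   64]
 [ 62  57  63  59  61  60  51  43  45  59  60  60  56  62  60  60  63  59
   60]
 [ 60  61  61  64  59  59  48  33  48  61  59  59  57  59  60  61  63  61
   59]
 [ 60  58  60  61  60  53  42  32  50  58  64  61  61  63  58  62  58  62
   59]]
```

Emit:
step_arm([
  [[0, -0.00375, 0], [0, 0, 0], 0.015],
  [[0, -0.0075, 0], [0, 0, 0], 0.015],
  [[0, -0.01125, 0], [0, 0, 0], 0.015],
  [[0, -0.015, 0], [0, 0, 0], 0.015],
  [[0, -0.01875, 0], [0, 0, 0], 0.015],
  [[0, -0.0225, 0], [0, 0, 0], 0.015],
  [[0, -0.02625, 0], [0, 0, 0], 0.015],
  [[0, -0.03, 0], [0, 0, 0], 0.015],
])

```text
clock: 10.52
ee_pos: [0.5269, 0.1773, 0.1476]
tcp_rot: [3.136, 0.19, 0.0]
contact_force: [0.2, -0.8, -0.2]
width: 0.0198
finger_force: 25.0
```

Emit:
step_arm([
  [[0, -0.00375, 0], [0, 0, 0], 0.015],
  [[0, -0.0075, 0], [0, 0, 0], 0.015],
  [[0, -0.01125, 0], [0, 0, 0], 0.015],
  [[0, -0.015, 0], [0, 0, 0], 0.015],
  [[0, -0.01875, 0], [0, 0, 0], 0.015],
  [[0, -0.0225, 0], [0, 0, 0], 0.015],
  [[0, -0.02625, 0], [0, 0, 0], 0.015],
  [[0, -0.03, 0], [0, 0, 0], 0.015],
])

```text
clock: 11.52
ee_pos: [0.5233, 0.2071, 0.1476]
tcp_rot: [3.136, 0.19, 0.0]
contact_force: [0.1, -0.9, -0.5]
width: 0.0196
finger_force: 25.0
```

```bash
cat >> chk.py <<'E'
import sys
if len(sys.argv)>1:
    g=c['img'].mean(2);print('joint end rows');print(g[v:v+22,u-12:u+6].astype(int))
E
python3 chk.py 1
```

```text
11.575 [0.52329324 0.20751859 0.14762107] [-3.13573102e+00 -1.89842547e-01 -1.47833646e-04] [0.36001762 0.40761255 1.12074228]
pred 198.41422532238767 322.2021710541868
189 315
[[ 61  65  59  63  60  69  75  81  86  83  78  64  47  55  61  64  60  62
   61]
 [ 61  61  65  63  59  66  78  84  87  84  79  68  50  58  67  64  67  61
   65]
 [ 62  63  66  63  63  63  72  79  85  84  81  74  63  62  62  64  62  64
   62]
 [ 64  62  59  63  64  60  73  83  85  86  85  76  66  63  64  66  64  61
   67]
 [ 67  66  65  65  64  63  67  78  91  90  89  83  67  67  61  63  62  67
   62]
 [ 64  62  62  61  64  65  66  87 106 108 107  91  70  63  59  64  62  61
   63]
 [ 61  62  62  59  65  65  62  88 112 111 108  95  75  64  61  62  63  66
   62]
 [ 60  59  63  63  64  62  64  78  99 109 106  88  71  64  62  60  62  65
   63]
 [ 63  61  66  65  65  65  65  61  75  85  80  71  65  65  65  63  66  61
   62]
 [ 65  66  64  65  63  64  62  62  49  38  48  65  61  63  61  62  65  63
   61]
 [ 64  64  64  64  64  65  63  58  44  29  51  62  65  65  67  62  63  63
   63]
 [ 64  63  63  63  60  62  66  5
[... 1339 characters left out ...]
 61  65  65  62  60  62]
 [ 65  66  67  63  65  67  65  57  46  38  48  64  62  66  62  64  63  65]
 [ 64  64  66  65  67  64  63  58  42  35  48  61  64  64  62  65  65  70]
 [ 64  66  64  67  65  66  63  57  48  43  60  65  65  65  62  67  66  66]
 [ 66  64  66  66  62  65  61  54  35  43  59  65  64  65  62  66  64  69]
 [ 69  66  66  65  65  64  62  49  40  49  65  64  64  66  64  67  61  65]
 [ 68  67  69  67  69  61  61  49  34  51  67  66  68  65  68  66  63  65]
 [ 67  68  70  67  68  70  63  45  33  56  69  67  70  69  67  68  69  70]
 [ 68  68  64  66  67  70  62  47  34  57  68  68  71  68  71  66  72  67]
 [ 32  43  45  43  52  54  51  43  34  46  61  62  64  66  66  66  66  67]]
```

```bash
python3 - <<'E'
from m import *
import pickle
c=pickle.load(open('c3.pkl','rb'))
for u,v in((198.4,321.8),(198.2,322.8),(194,342.5)):print(ray(c,u,v,.045))
c=pickle.load(open('c0.pkl','rb'))['top'];print([ray(c,u,162.5,.045) for u in(124.8,125.5,126.2)],[ray(c,u,151.5,.045) for u in(221,222.3)])
E
```

```text
[0.52308363 0.20776109 0.045     ]
[0.52271479 0.20977566 0.045     ]
[0.5161908  0.24767351 0.045     ]
[array([0.52042455, 0.24120292, 0.045     ]), array([0.52042683, 0.23983089, 0.045     ]), array([0.52042911, 0.23845888, 0.045     ])] [array([0.54243882, 0.05302588, 0.045     ]), array([0.54244278, 0.05047913, 0.045     ])]
```

Emit:
step_arm([
  [[0, -0.00375, 0], [0, 0, 0], 0.015],
  [[0, -0.0075, 0], [0, 0, 0], 0.015],
  [[0, -0.01125, 0], [0, 0, 0], 0.015],
  [[0, -0.015, 0], [0, 0, 0], 0.015],
  [[0, -0.01875, 0], [0, 0, 0], 0.015],
  [[0, -0.0225, 0], [0, 0, 0], 0.015],
  [[0, -0.02625, 0], [0, 0, 0], 0.015],
  [[0, -0.028, 0], [0, 0, 0], 0.015],
])

```text
clock: 12.58
ee_pos: [0.52, 0.2349, 0.1476]
tcp_rot: [3.136, 0.19, 0.0]
contact_force: [1.2, -0.3, -0.5]
width: 0.0192
finger_force: 25.0
```

```bash
python3 chk.py 1
```

```text
12.625 [0.51993922 0.23504263 0.14760027] [-3.13581189e+00 -1.89824427e-01 -6.65951412e-05] [ 0.64325974 -0.00112987 -0.70932122]
pred 194.59815809029232 336.11854257192397
186 329
[[ 64  62  64  66  71  80  88  90  88  84  68  50  52  65  67  66  68  65
   66]
 [ 63  65  63  65  66  80  87  92  86  82  76  59  60  66  60  65  65  65
   64]
 [ 65  68  66  66  67  75  85  91  90  82  73  65  65  66  63  67  63  65
   64]
 [ 66  65  63  63  68  73  84  86  89  85  81  71  66  64  64  65  64  65
   65]
 [ 67  66  67  67  63  69  84  88  90  90  84  70  62  66  66  68  63  66
   66]
 [ 66  64  62  63  61  67  92 109 104 103 102  83  65  66  64  63  66  66
   66]
 [ 66  64  66  65  63  63  95 118 118 115 104  84  64  64  64  64  64  64
   64]
 [ 66  66  66  65  62  63  93 118 116 113  97  79  67  67  65  65  65  65
   66]
 [ 68  62  65  66  63  65  65  83 106 100  73  66  67  66  67  64  62  67
   67]
 [ 67  67  63  64  65  65  63  53  35  41  60  65  62  65  64  65  65  68
   67]
 [ 68  63  68  65  66  65  60  52  38  53  67  68  68  67  64  66  62  66
   65]
 [ 68  72  70  67  68  72  6
[... 1343 characters left out ...]
 31  29  35  24  32  33]
 [ 33  26  28  30  33  33  25  29  28  27  30  27  32  28  27  29  34  29]
 [ 30  28  35  32  33  32  32  28  27  30  32  23  35  29  29  25  35  27]
 [ 32  30  35  30  33  25  21  27  33  30  32  26  29  27  19  31  28  30]
 [ 30  32  30  32  31  24  26  28  29  27  30  30  30  29  29  30  33  35]
 [ 37  37  35  30  34  29  37  36  33  25  30  26  29  30  34  33  30  34]
 [ 73  73  66  60  57  55  62  57  54  51  45  43  40  41  44  45  35  38]
 [106 108 104 105 101 105 108 108 109 110  99  89  88  88  88  81  70  75]
 [100 105 103 102 105 104 110 112 112 102 108 109 107 107 108 107 106 108]
 [107 105 105 104 104 111 115 110 110 109 107 106 108 109 109 108 110 112]]
```

About 8 mm of joint remains, so I go 4 mm further, pause, then lift.

Emit:
step_arm([
  [[0, -0.002, 0], [0, 0, 0], 0.015],
  [[0, -0.004, 0], [0, 0, 0], 0.015],
  [[0, -0.004, 0], [0, 0, 0], 0.015],
  [[0, -0.004, -0.004], [0, 0, 0], 0.015],
  [[0, -0.004, -0.012], [0, 0, 0], 0.015],
  [[0, -0.004, -0.03], [0, 0, 0], 0.015],
  [[0, -0.004, -0.055], [0, 0, 0], 0.015],
  [[0, -0.004, -0.075], [0, 0, 0], 0.015],
])

```text
clock: 13.62
ee_pos: [0.5195, 0.2386, 0.2241]
tcp_rot: [-3.136, -0.189, -0.001]
contact_force: [-0.2, 0.1, -1.9]
width: 0.0196
finger_force: 25.0
```

```bash
python3 - <<'E'
from m import *
from bench import r,eyes
from scipy.spatial.transform import Rotation as R
for i in range(2): eyes.capture('side')
s=r.get_state();T=R.from_rotvec(s['tcp_rot']).as_matrix();e=s['ee_pos'];print(s['clock'],e,s['tcp_rot'],T.T@(np.array([.4828,-.3155,.226])-e))
E
```

```text
13.725 [0.52019516 0.23886989 0.22494192] [-3.13498626 -0.18951848 -0.00588316] [-0.10389969  0.54582697 -0.00180691]
```

Emit:
step_arm([
  [[-0.005, 0.025, 0], [0, 0, 0], 0.015],
  [[-0.013, 0.07, 0], [0, 0, 0], 0.015],
  [[-0.022, 0.115, 0], [0, 0, 0], 0.015],
  [[-0.031, 0.16, 0], [0, 0, 0], 0.015],
  [[-0.039, 0.205, 0], [0, 0, 0], 0.015],
  [[-0.048, 0.25, 0], [0, 0, 0], 0.015],
  [[-0.057, 0.295, 0], [0, 0, 0], 0.015],
  [[-0.065, 0.34, 0], [0, 0, 0], 0.015],
])

```text
clock: 14.72
ee_pos: [0.4954, -0.1081, 0.2221]
tcp_rot: [-3.136, -0.189, 0.001]
contact_force: [-0.0, -0.8, -1.1]
width: 0.0196
finger_force: 25.0
```

Emit:
step_arm([
  [[-0.009, 0.045, 0], [0, 0, 0], 0.015],
  [[-0.017, 0.09, 0], [0, 0, 0], 0.015],
  [[-0.026, 0.135, 0], [0, 0, 0], 0.015],
  [[-0.034, 0.175, 0], [0, 0, 0], 0.015],
  [[-0.039, 0.2, 0], [0, 0, 0], 0.015],
  [[-0.039, 0.2055, 0], [0, 0, 0], 0.015],
  [[-0.039, 0.2055, 0], [0, 0, 0], 0.015],
  [[-0.039, 0.2055, 0], [0, 0, 0], 0.015],
])

```text
clock: 15.72
ee_pos: [0.4821, -0.3144, 0.2225]
tcp_rot: [-3.136, -0.191, 0.0]
contact_force: [0.3, 1.4, -0.5]
width: 0.0195
finger_force: 25.0
```

```bash
python3 - <<'E'
from m import *
from bench import r,eyes
from scipy.spatial.transform import Rotation as R
d={n:eyes.capture(n) for n in('top','side','wrist')}
s=r.get_state();T=R.from_rotvec(s['tcp_rot']).as_matrix();e=s['ee_pos'];print(s['clock'],e,s['tcp_rot'],T.T@(np.array([.4832,-.315,.121])-e))
c=d['side'];u,v=proj(c,e-[0,0,.106]).astype(int);print(proj(c,e-[0,0,.106]),proj(c,[.4837,-.3145,.07]),u-30,v-40)
a=cv2.resize(c['img'][v-40:v+50,u-45:u+45],(600,600),interpolation=cv2.INTER_CUBIC);cv2.imwrite('pics/c5.png',a)
E
```

```text
15.875 [ 0.48219811 -0.31465865  0.22276919] [3.13563095e+00 1.91122097e-01 1.61037893e-04] [0.00094348 0.00044539 0.10176934]
[281.07007189 142.59847468] [280.18210867 158.90549752] 251 102
```

View pics/c5.png

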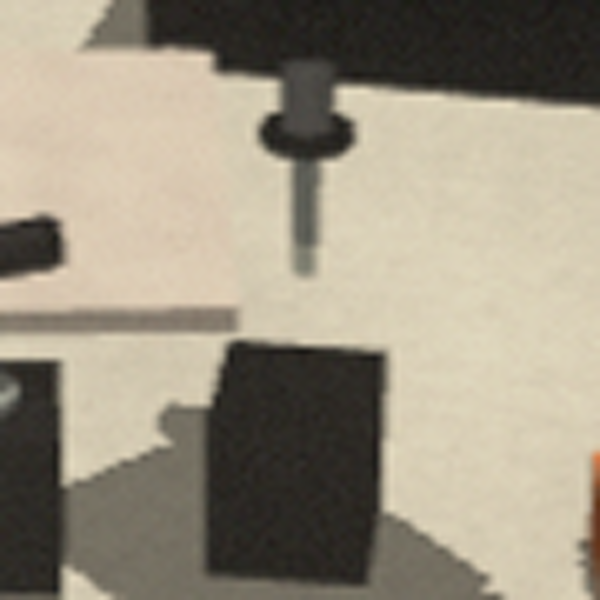

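The side crop shows the probe upright, tip at crop (305,270), centred over the stand top at about (300,375). I lower it now.

Emit:
step_arm([
  [[0.001, 0, 0.02], [0, 0, 0], 0.015],
  [[0.001, 0, 0.035], [0, 0, 0], 0.015],
  [[0.001, 0, 0.05], [0, 0, 0], 0.015],
  [[0.001, 0, 0.065], [0, 0, 0], 0.015],
  [[0.001, 0, 0.08], [0, 0, 0], 0.015],
  [[0.001, 0, 0.092], [0, 0, 0], 0.015],
  [[0.001, 0, 0.099], [0, 0, 0], 0.015],
  [[0.001, 0, 0.1015], [0, 0, 0], 0.015],
])

```text
clock: 16.88
ee_pos: [0.483, -0.3153, 0.1208]
tcp_rot: [-3.136, -0.19, 0.0]
contact_force: [-0.1, 0.5, -1.7]
width: 0.0198
finger_force: 25.0
```

Emit:
step_arm([
  [[0, 0, 0], [0, 0, 0], 0.015],
  [[0, 0, 0], [0, 0, 0], 0.015],
  [[0, 0, 0], [0, 0, 0], 0.024],
  [[0, 0, 0], [0, 0, 0], 0.03],
  [[0, 0, 0], [0, 0, 0], 0.045],
  [[0, 0, 0], [0, 0, 0], 0.06],
  [[0, 0, 0], [0, 0, 0], 0.06],
  [[0, 0, 0], [0, 0, 0], 0.06],
])

```text
clock: 17.88
ee_pos: [0.483, -0.3153, 0.1211]
tcp_rot: [3.136, 0.19, -0.0]
contact_force: [-0.1, 0.1, 0.3]
width: 0.0591
finger_force: 0.0
```

Emit:
step_arm([
  [[0, 0, -0.01], [0, 0, 0], 0.06],
  [[0, 0, -0.03], [0, 0, 0], 0.06],
  [[0, 0, -0.06], [0, 0, 0], 0.06],
  [[0, 0, -0.1], [0, 0, 0], 0.06],
  [[0, 0, -0.14], [0, 0, 0], 0.06],
  [[-0.03, 0.02, -0.15], [0, 0, 0], 0.06],
  [[-0.03, 0.02, -0.15], [0, 0, 0], 0.06],
  [[-0.03, 0.02, -0.15], [0, 0, 0], 0.06],
])

```text
clock: 18.88
ee_pos: [0.4557, -0.3385, 0.2712]
tcp_rot: [-3.136, -0.189, -0.0]
contact_force: [1.0, -0.1, 0.5]
width: 0.0602
finger_force: 0.0
```

```bash
python3 - <<'E'
from m import *
from bench import r,eyes
c=eyes.capture('side');w=eyes.capture('wrist')
a=cv2.resize(c['img'][110:210,230:330],(400,400),interpolation=cv2.INTER_CUBIC);b=cv2.resize(w['img'][0:300,130:430],(400,400));cv2.imwrite('pics/c6.png',np.hstack([a,b]));print(r.get_state()['clock'])
E
```

```text
18.975
```

View pics/c6.png

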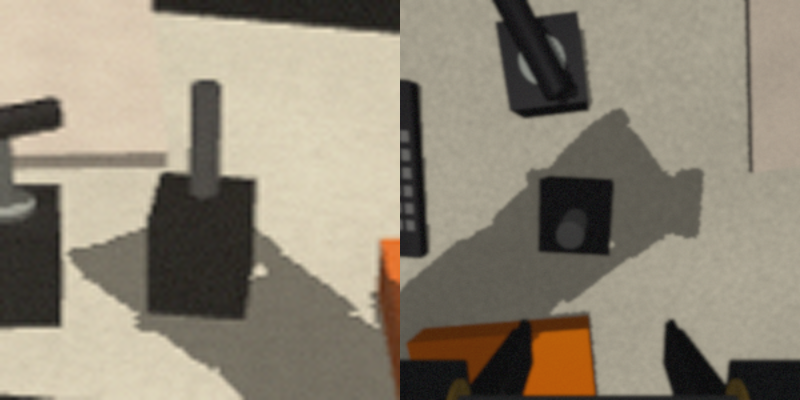

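The probe is upright and seated in its own stand, with its handle at side crop (205,140), and the gripper is clear. I hand the job in.

```bash
python3 -c "
from bench import close_job
print(close_job())"
```

```text
the job is handed in; nothing more can be done
None
```

The probe tip was run along the grey case's joint at about 3 cm/s, from a few millimetres inside the button end to a few millimetres short of the other; the probe is back upright in its own stand, and the job is handed in at about 19 s (result not reported).

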